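Fit a domed stake in the bench socket

TASK

Draw the spring sleeve of the bench socket down until it stays back by itself and let go of it. Then take the stake with the round domed head out of the wooden block, put its shank in the socket and press it gently home by hand until the sleeve snaps up and locks it. Leave it standing locked in the socket, and leave the square-headed stake, the cup, the jar and the hammer where they are.

Things in the scene. Friction and masses are not known exactly. Their poses are not given: they have to be found in the camera images.
- socket: Quick-change stake socket, fixed: dark steel foot plate 100 x 100 x 12 mm with a 39 mm column up to 40 mm; on it an upright steel barrel 34 mm across, with a 20 mm bore open at the top (mouth bevelled to 26 mm), and a ribbed aluminium sleeve round it, 47 mm across, 26 mm tall, its top 2 mm below the barrel's rim when up. Origin: centre of the foot's underside, on the bore's axis; z up.
- rim_lowest (a point): Point of the foot on the bore's axis 84 mm above the bench. The barrel and its sleeve are screwed up out of the foot by an amount that is not measured and must be felt: the true rim lies 0 to 16 mm above this point. Two jaws 18 to 25 mm below the rim close the bore while the sleeve is up.
- trip_lowest (a point): Point on the bore's axis 45 mm above the bench; 0 to 16 mm above it (39 mm below the rim) lies a sprung trip lever. A stake's tip pressed on it with 7 N starts it; at about 11 N, some 3 mm deeper, the sleeve is freed, springs up and locks the stake; 2 mm deeper the flange lands hard on the rim. Over 30 N damages the socket. Let go, the locked stake rises up to 3 mm.
- sleeve (a joint): How far the aluminium sleeve is drawn down (m). 0: fully up, 0.0125: lowest. A spring pushes it up (4 N at the top, 7 N at the bottom); after a stiffer stretch (8 to 15 N in all) a catch takes it just past 10 mm and holds it by itself at about 10 mm. It does not turn.
- stake: Domed stake, polished steel, about 0.33 kg, 97 mm long, upright in one of the block's holes. Origin: centre of its tip's underside; z towards the head. From the tip: shank 18 mm across to 44 mm (waist 11 mm across, 16 to 28 mm), flange 31 mm across to 50 mm, neck 20 mm across to 74 mm, round head 36 mm across, straight-sided to 88 mm, low dome to 97 mm.
- flat_stake: A stake like the other but with a square flat head 32 x 32 mm, from 74 to 94 mm above its tip; it stands in the block's other hole and stays there. Origin at its tip, z up.
- rack: Wooden block 75 x 160 x 60 mm, fixed. Origin: centre of its underside, z up. Two holes 25 mm across and 50 mm deep in its top, 40 mm either side of the centre along its y axis. The stakes stand upright in them on their flanges, their tips 16 mm above the bench; they are a loose fit and stand up to 3 mm off the hole's centre.
- cup: White ceramic cup, 76 mm across and 90 mm tall, with files up to 175 mm high standing in it. Origin: centre of its underside. Not to be moved.
- jar: Small glass jar, 52 mm across and 65 mm tall. Origin: centre of its underside. Not to be moved.
- hammer: Small hammer lying on the bench, origin near its middle. Not to be moved.
Mind the look-alikes: they are no part of the job. Leave any orange or yellow look-alike of the stake alone.

How it is judged:
By the outcome, as a careful person would: the job done as asked, in the order asked, and still so for the second after the job is handed in, with the robot touching nothing.
It also fails if it takes over 64 s, if anything falls off the work surface, if the arm or the gripper's body presses on something with over 40 N, if the wrist force passes 120 N, or if a joint passes its speed limit or range.

ROBOT

A 6-joint arm with a two-finger parallel gripper is mounted at the origin on the work surface. World frame = base frame: x ahead of the robot, y to its left, z up, the work surface at z = 0. Lengths are in m, angles in rad, forces in N, time in s.
With the tool pointing down it reaches from about 0.25 to 0.725 m from the base axis. Payload 4 kg.
Tool frame: the origin (TCP) lies midway between the tips of the shut fingers; the grasp point (between the pads) lies 19 mm behind it; z points along the fingers, y is the line along which they close (so a half turn about z gives the same grasp; the last joint's range is limited). The gripper opens to 85 mm and grips with 20 to 120 N. Pads are 22 mm wide; open, the fingers measure 114 mm over their backs; the gripper's body (76 mm by 85 mm) begins 54 mm behind the grasp point. The pads swing forward as they close: fully open they stand 13 mm farther back than shut.
Start: joints at [-1.139, 0.241, 0.005, 1.335, 0, 1.571], TCP at [0.209, -0.454, 0.231] pointing down, gripper open.
Joint ranges: [-2.72, 2.72], [-1.05, 1.87], [-1.09, 1.28], [-1.99, 2.15], [-1.42, 1.44], [-3.14, 3.14]. Speed limits (rad/s): [2.79, 2.79, 3.14, 3.14, 3.14, 3.14].

INTERFACE

Orientations are given as a unit quaternion [x, y, z, w].
In Python, from workcell import bot gives the robot as it stands. The module is installed in compiled form; this text tells all that it offers.
- The arm moves only by the tool jog_arm, never from a script. Its argument "deltas" is a list of rows, each an object with "fingers": the opening, from 0 (shut) to 1 (fully open); "delta_pos": the shift along the tool's x, y, z normalised to -1 to 1, where 1 is 300 mm, a list of three; "yaw": the turn about the tool's z normalised to -1 to 1, where 1 is pi/4 rad. A call has 1 to 12 rows; each row is the pose to reach, as a shift and turn from the pose commanded when the call began, along the tool's axes at that moment; what a row does not reach only later rows make up. A row lasts 1/10 s, in which the tool goes at most 50 mm and 8.59 degrees, less where a joint would pass 70% of its speed; a pose out of reach is approached as far as the arm can. A call with a number of a shift or a turn outside -1 to 1 is refused whole. A call with a gripper value outside its range is refused whole. The fingers move at their own pace and stop on an object; the grip force is fixed at half the most. Time passes only in rows, so rows that repeat a pose let the fingers close. It gives the time, the measured TCP pose, the force, the opening and the grip force at its end, in the units of the state.
- bot.get_obs(): the state, without advancing time (a new reading comes with each control period).
- bot.camera(name): name is "scene" or "side" or "wrist"; returns a dict with "image" (400x640x3 uint8, red, green, blue), "range_z" (400x640 float32, m along the optical axis (not along the pixel's ray), 0 where there is no reading), "fx", "fy", "cx", "cy" (pixels), "distortion" ([k1, k2, p1, p2, k3] as OpenCV has them; the pictures are not rectified), "rvec" (rotation vector, rad) and "tvec" (3), from world to camera coordinates, as OpenCV has them. Camera axes: x right, y down, z forward; pixel columns grow to the right and rows downward; lengths in m; the calibration is good to about 2 mm. A picture is of the moment at which its call begins.
- bot.job_done(): hands the job in; it is judged then, once.
The state is a dict: "clock": time; "joint_pos": joint angles; "joint_vel": joint speeds; "tau": joint torques, N m; "eef_pos": TCP position; "tool_rot": TCP orientation; "ft_force": force on the tool from outside, world axes, zero at the start; "ft_torque": the same for the moment, N m; "grip_width": finger opening in m; "grasp_force": force on a finger pad.
Only numpy, scipy, OpenCV 4.12 (cv2) and the standard library are available. Lean on these libraries where they do the work, as an engineer would, in place of code of your own. Each camera call takes 0.05 s, during which the arm holds its last target. There are 200 camera calls.

## Working session

There is one attempt and no reset: what is moved stays moved. The work goes in short steps, Python scripts to look and compute and a tool call to move; the robot and the scene stay as the last step left them, time stands still between calls to the robot, and variables do not carry over. Pictures are saved under pics/ and viewed, at most 10 in all, crops included, and the job is handed in when it is done.

Besides the shell and the picture viewer there is one more tool, called after "Emit:" as name(argument=value, ...) on one line, values as JSON. jog_arm: Moves the arm, as the interface text tells. Scaled input: -1 to 1 covers 300 mm each way for a shift and pi/4 rad each way for a turn. Its arguments: {"type":"object","properties":{"deltas":{"type":"array","items":{"type":"object","properties":{"fingers":{"type":"number"},"delta_pos":{"type":"array","items":{"type":"number"}},"yaw":{"type":"number"}}}}},"required":["deltas"]}

```bash
mkdir -p pics; cat > h.py <<'E'
import numpy as np, cv2
from workcell import bot
def cam(n):
    c=bot.camera(n); c['R']=cv2.Rodrigues(np.array(c['rvec'],float))[0]; c['t']=np.array(c['tvec'],float).ravel()
    c['K']=np.array([[c['fx'],0,c['cx']],[0,c['fy'],c['cy']],[0,0,1]]); c['D']=np.array(c['distortion'],float); return c
def ray(c,uv):
    p=cv2.undistortPoints(np.array(uv,float).reshape(-1,1,2),c['K'],c['D']).reshape(-1,2)
    d=np.c_[p,np.ones(len(p))]@c['R']; return -c['R'].T@c['t'],d
def plane(c,uv,z):
    o,d=ray(c,uv); return o+d*((z-o[2])/d[:,2])[:,None]
def cloud(c):
    v,u=np.mgrid[0:400,0:640]; o,d=ray(c,np.c_[u.ravel(),v.ravel()]); 
    return (o+d*c['range_z'].reshape(-1,1)).reshape(400,640,3)
def proj(c,P): return cv2.projectPoints(np.array(P,float).reshape(-1,3),np.array(c['rvec'],float),c['t'],c['K'],c['D'])[0].reshape(-1,2)
def save(c,n): cv2.imwrite('pics/'+n+'.png',c['image'][:,:,::-1])
E
python3 - <<'E'
from h import *
import pickle
for n in('scene','side'):
    c=cam(n); save(c,n); pickle.dump(c,open(n+'.pkl','wb')); print(n,-c['R'].T@c['t'])
o=bot.get_obs(); print(o)
E
```

```text
scene [1.0088806  0.21748542 0.85341416]
side [0.3223825  1.07159793 0.9695219 ]
{'clock': 0.1, 'joint_pos': array([-1.13900772e+00,  2.41354526e-01,  3.84351559e-03,  1.33517584e+00,
       -1.25209009e-05,  1.57079859e+00]), 'joint_vel': array([-1.58148410e-03, -7.49179646e-05,  1.96911378e-03,  1.77371506e-03,
        1.53033415e-04, -2.53661416e-04]), 'tau': array([ 5.60366079e-04, -3.73137474e+01,  2.53010398e+01,  1.08617530e-02,
       -1.86980662e-05,  2.41145079e-05]), 'eef_pos': array([ 0.20900861, -0.45359899,  0.23048764]), 'tool_rot': array([ 9.76785011e-01,  2.14219861e-01, -2.08610542e-04, -9.21973680e-04]), 'ft_force': array([-0.46163065,  0.41217183,  0.04531121]), 'ft_torque': array([-0.02819931,  0.03211079,  0.01877328]), 'grasp_force': 0.0, 'grip_width': 0.08538932841784379}
```

View pics/scene.png

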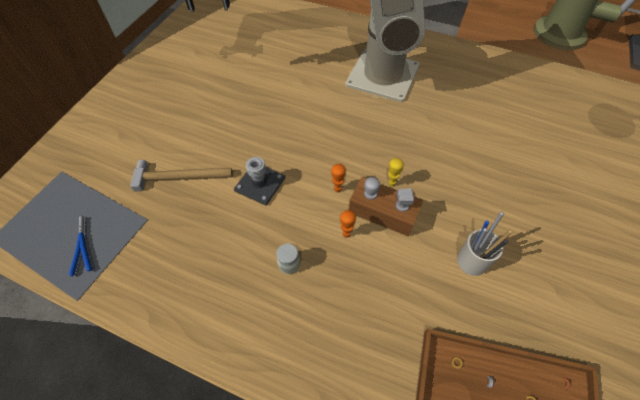

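View pics/side.png

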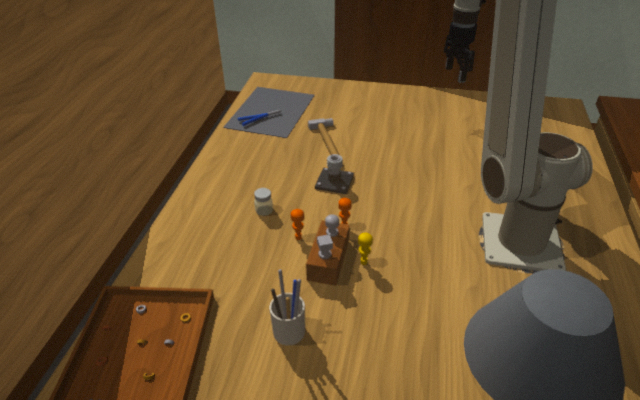

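Scene view: the round-headed grey stake is at (372,186) and the square-headed one at (404,198), both in the block. The orange look-alikes are at (338,175) and (347,220), the yellow one is at (396,168), the socket at (256,170), the jar at (288,258) and the hammer at (185,174). The grey stake at (372,186) fits the description because it is steel, round-headed and in the block. I'll confirm that with a crop and measure.

```bash
python3 - <<'E'
from h import *
import pickle
s=pickle.load(open('scene.pkl','rb')); d=pickle.load(open('side.pkl','rb'))
a=cv2.resize(s['image'][140:250,220:430],None,fx=3.5,fy=3.5,interpolation=3)[:, :735]
b=cv2.resize(d['image'][140:290,250:390],None,fx=2,fy=2,interpolation=3)
cv2.imwrite('pics/crop1.png',a[:,:,::-1])
for n,c,pts in(('scene',s,dict(stake=(372,186),flat=(404,198),sock=(256,164),jar=(288,252))),('side',d,dict(stake=(332,221),flat=(324,242),sock=(334,160),jar=(263,196)))):
    C=cloud(c)
    for k,(u,v) in pts.items(): print(n,k,C[v,u].round(4))
    # tops: cluster points by height near each seed
    for k,lo,hi,r in(('stake',.09,.12,.03),('flat',.1,.12,.025),('sock',.075,.11,.035)):
        u,v=pts[k]; P=C.reshape(-1,3); q=P[(np.linalg.norm(P[:,:2]-C[v,u,:2],axis=1)<r)&(P[:,2]>lo)&(P[:,2]<hi)]
        if len(q): print('  ',k,len(q),q.mean(0).round(4),q.min(0).round(4),q.max(0).round(4))
E
```

```text
scene stake [0.4995 0.122  0.1103]
scene flat [0.5015 0.1987 0.1085]
scene sock [ 0.5233 -0.1702  0.0751]
scene jar [0.7049 0.0037 0.0658]
   stake 204 [0.494  0.1211 0.1063] [0.4724 0.1025 0.09  ] [0.5077 0.1373 0.114 ]
   flat 198 [0.4957 0.1982 0.1086] [0.4765 0.1786 0.1001] [0.5145 0.2189 0.1126]
   sock 257 [ 0.535  -0.1639  0.0862] [ 0.5091 -0.1884  0.0751] [ 0.556  -0.1423  0.0929]
side stake [0.4843 0.1302 0.1068]
side flat [0.4896 0.2078 0.1076]
side sock [ 0.5287 -0.1498  0.0914]
side jar [0.6978 0.0192 0.0652]
   stake 166 [0.4842 0.1268 0.1051] [0.4677 0.1047 0.0905] [0.5018 0.1402 0.1158]
   flat 157 [0.4884 0.2036 0.108 ] [0.4704 0.1838 0.1002] [0.5072 0.2213 0.1149]
   sock 149 [ 0.5283 -0.1593  0.0857] [ 0.5055 -0.1829  0.0752] [ 0.551  -0.14    0.0944]
```

View pics/crop1.png

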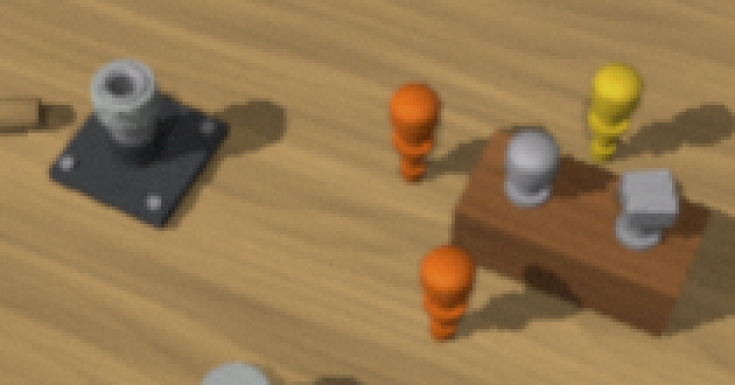

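The crop confirms it: the round domed steel head at crop (531,160), which is scene (372,186), stands in the block next to the square head at crop (648,200). Next I'll measure the obstacles around the stake.

```bash
python3 - <<'E'
from h import *
import pickle
s=pickle.load(open('scene.pkl','rb')); d=pickle.load(open('side.pkl','rb'))
for n,c in(('scene',s),('side',d)):
    C=cloud(c); h=cv2.cvtColor(c['image'],cv2.COLOR_RGB2HSV)
    m=((h[...,1]>215)&(h[...,2]>120)&(h[...,0]>2)&(h[...,0]<32)).astype(np.uint8)
    k,l,st,ce=cv2.connectedComponentsWithStats(m)
    for i in range(1,k):
        if st[i,4]>60:
            P=C[l==i]; print(n,ce[i].round(),st[i,4],np.median(P,0).round(3),P.min(0).round(3),P.max(0).round(3))
    # rack top
    P=C.reshape(-1,3); q=P[(abs(P[:,2]-.06)<.006)&(abs(P[:,0]-.49)<.08)&(abs(P[:,1]-.16)<.12)]
    print(n,'rack',len(q),cv2.minAreaRect(q[:,:2].astype(np.float32)))
E
```

```text
scene [338. 175.] 172 [0.478 0.03  0.089] [0.458 0.014 0.013] [0.488 0.044 0.098]
scene [347. 221.] 194 [0.591 0.098 0.092] [0.572 0.082 0.012] [0.603 0.111 0.099]
scene rack 1417 ((0.4701725244522095, 0.16077536344528198), (0.15859892964363098, 0.11870625615119934), 86.71721649169922)
side [344. 202.] 80 [0.469 0.034 0.093] [ 0.453 -0.093 -0.002] [0.497 0.048 0.099]
side [296. 213.] 85 [0.582 0.103 0.094] [0.322 0.086 0.078] [0.598 1.072 0.97 ]
side [364. 237.] 103 [0.399 0.158 0.093] [ 0.322  0.055 -0.001] [0.425 1.072 0.97 ]
side rack 1043 ((0.48627614974975586, 0.14198008179664612), (0.20350539684295654, 0.0763787031173706), 87.74432373046875)
```

Emit:
jog_arm(deltas=[{"delta_pos": [0.967,-0.333,0],"yaw": -1,"fingers": 1},{"delta_pos": [0.967,-0.333,0],"yaw": -1,"fingers": 1},{"delta_pos": [0.967,-0.333,0],"yaw": -1,"fingers": 1},{"delta_pos": [0.967,-0.333,0],"yaw": -1,"fingers": 1},{"delta_pos": [0.967,-0.333,0],"yaw": -1,"fingers": 1},{"delta_pos": [0.967,-0.333,0],"yaw": -1,"fingers": 1},{"delta_pos": [0.967,-0.333,0],"yaw": -1,"fingers": 1},{"delta_pos": [0.967,-0.333,0],"yaw": -1,"fingers": 1}])

```text
clock: 0.9
eef_pos: [0.4315, -0.2406, 0.2307]
tool_rot: [0.819, 0.573, -0.0, -0.001]
ft_force: [-0.3, -0.3, -0.3]
grip_width: 0.0857
grasp_force: 0.0
```

```bash
cat >> h.py <<'E'
def togo(x,y,z,ang=None):
    """shift (units of 300mm) in tool axes to reach world xyz; yaw units to put tool x at ang deg"""
    from scipy.spatial.transform import Rotation as Ro
    o=bot.get_obs(); R=Ro.from_quat(o['tool_rot']).as_matrix()
    a=np.degrees(np.arctan2(R[1,0],R[0,0]))
    print('t',o['clock'],'pos',o['eef_pos'].round(4),'ang',round(a,2),'F',o['ft_force'].round(2),'w',round(o['grip_width'],4))
    print('delta',(R.T@(np.array([x,y,z])-o['eef_pos'])/.3).round(3),'' if ang is None else ('yaw',round(-(ang-a)/45,3)))
E
python3 -c "
from h import *
togo(.53,-.163,.2,90)"
```

```text
t 0.9 pos [ 0.4315 -0.2406  0.2307] ang 69.94 F [-0.34 -0.32 -0.3 ] w 0.0857
delta [0.356 0.22  0.102] ('yaw', np.float64(-0.446))
```

Emit:
jog_arm(deltas=[{"delta_pos": [0.356,0.22,0.102],"yaw": -0.446,"fingers": 1},{"delta_pos": [0.356,0.22,0.102],"yaw": -0.446,"fingers": 1},{"delta_pos": [0.356,0.22,0.102],"yaw": -0.446,"fingers": 1},{"delta_pos": [0.356,0.22,0.102],"yaw": -0.446,"fingers": 1},{"delta_pos": [0.356,0.22,0.102],"yaw": -0.446,"fingers": 1}])

```text
clock: 1.4
eef_pos: [0.5287, -0.1657, 0.2]
tool_rot: [0.709, 0.705, -0.001, -0.001]
ft_force: [-0.9, -0.2, 0.1]
grip_width: 0.0855
grasp_force: 0.0
```

```bash
python3 -c "
from h import *
togo(.53,-.163,.2,90)
c=cam('wrist'); save(c,'w1'); print(-c['R'].T@c['t'], c['R'][2])
import pickle; pickle.dump(c,open('w1.pkl','wb'))
print(proj(c,[[.53,-.163,.09]]))"
```

```text
t 1.4 pos [ 0.5287 -0.1657  0.2   ] ang 89.71 F [-0.88 -0.21  0.11] w 0.0855
delta [0.009 0.004 0.   ] ('yaw', np.float64(-0.007))
[ 0.52935516 -0.09626883  0.34237614] [-0.00407525 -0.27094491 -0.96258623]
[[325.98538156 198.41031294]]
```

View pics/w1.png

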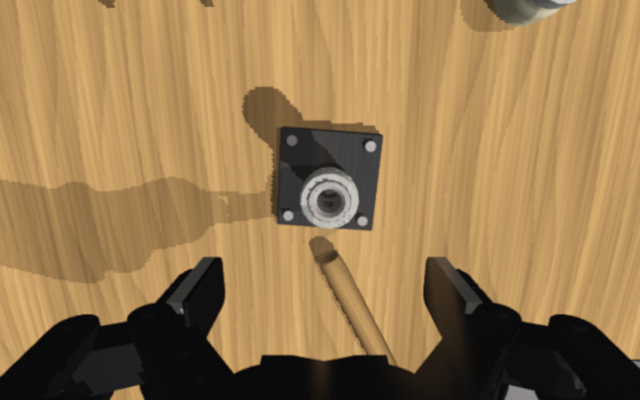

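The wrist view shows the socket straight on. The barrel and sleeve rings are centred near (329,201), with the foot's corners at (283,127) and (380,135) at the top. I'll fit the centre.

```bash
python3 - <<'E'
from h import *
import pickle
c=pickle.load(open('w1.pkl','rb')); C=cloud(c); print(c['fx'])
w=C[150:250,280:380]; ok=(w[...,2]>.07)&(w[...,2]<.11)
z=w[...,2][ok]; print('z pct',np.percentile(z,[5,25,50,75,90,97]).round(4), ok.sum())
g=cv2.cvtColor(c['image'],cv2.COLOR_RGB2GRAY)[150:250,280:380]
m=(ok).astype(np.uint8)
cn=max(cv2.findContours(m,0,1)[0],key=cv2.contourArea); e=cv2.fitEllipse(cn); print('outer',np.array(e[0])+[280,150],e[1])
ctr=np.array(e[0])+[280,150]
# dark bore
b=(g<85).astype(np.uint8); k,l,st,ce=cv2.connectedComponentsWithStats(b)
for i in range(1,k):
    if st[i,4]>15 and np.hypot(*(ce[i]+[280,150]-ctr))<15: print('bore',ce[i]+[280,150],st[i])
for z in(.088,.092,.096): print(z,plane(c,[ctr],z).round(4), 'dia',e[1][0]/c['fx']*(.342-z))
P=w[ok]; print(P.min(0),P.max(0),P.mean(0))
# foot plate
f=C.reshape(-1,3); q=f[(abs(f[:,2]-.012)<.004)&(abs(f[:,0]-.53)<.08)&(abs(f[:,1]+.163)<.08)]; print(len(q),cv2.minAreaRect(q[:,:2].astype(np.float32)))
E
```

```text
336.273154630789
z pct [0.0748 0.0875 0.0886 0.0896 0.0906 0.0911] 2486
outer [328.29141617 197.93507004] (57.88333511352539, 59.222373962402344)
bore [330.10322581 201.44731183] [ 38  40  26  23 465]
0.088 [[ 0.5318 -0.1632  0.088 ]] dia 0.04372150115574319
0.092 [[ 0.5318 -0.1621  0.092 ]] dia 0.04303297357848739
0.096 [[ 0.5317 -0.161   0.096 ]] dia 0.0423444460012316
[ 0.50847545 -0.18815962  0.07005082] [ 0.5546101  -0.14202897  0.09258964] [ 0.53183324 -0.16359568  0.08731935]
6628 ((0.5317594408988953, -0.16512827575206757), (0.10015692561864853, 0.10020855814218521), 85.3182373046875)
```

```bash
python3 -c "
from h import *
togo(.5317,-.1645,.055,90)"
```

```text
t 1.45 pos [ 0.5286 -0.1661  0.2005] ang 89.66 F [0.56 0.43 0.01] w 0.0854
delta [0.006 0.011 0.485] ('yaw', np.float64(-0.008))
```

Emit:
jog_arm(deltas=[{"delta_pos": [0.006,0.009,0.2],"yaw": -0.008,"fingers": 1},{"delta_pos": [0.006,0.009,0.35],"yaw": -0.008,"fingers": 1},{"delta_pos": [0.006,0.009,0.485],"yaw": -0.008,"fingers": 1},{"delta_pos": [0.006,0.009,0.485],"yaw": -0.008,"fingers": 1},{"delta_pos": [0.006,0.009,0.485],"yaw": -0.008,"fingers": 1}])

```text
clock: 1.95
eef_pos: [0.5316, -0.1641, 0.056]
tool_rot: [0.707, 0.707, -0.0, -0.0]
ft_force: [-0.2, 0.2, 1.1]
grip_width: 0.0851
grasp_force: 0.0
```

```bash
python3 -c "
from h import *
togo(.5317,-.1645,.055,90)"
```

```text
t 1.95 pos [ 0.5316 -0.1641  0.056 ] ang 90.03 F [-0.24  0.16  1.15] w 0.0851
delta [-0.001  0.     0.003] ('yaw', np.float64(0.001))
```

Emit:
jog_arm(deltas=[{"delta_pos": [0,0,0],"fingers": 0.3},{"delta_pos": [0,0,0],"fingers": 0.3},{"delta_pos": [0,0,0],"fingers": 0.3},{"delta_pos": [0,0,0],"fingers": 0.3},{"delta_pos": [0,0,0],"fingers": 0.3},{"delta_pos": [0,0,0],"fingers": 0.3},{"delta_pos": [0,0,0],"fingers": 0.3}])

```text
invalid input at $.deltas[0]: expected keys fingers, delta_pos, yaw
```

Emit:
jog_arm(deltas=[{"delta_pos": [0,0,0],"yaw": 0,"fingers": 0.3},{"delta_pos": [0,0,0],"yaw": 0,"fingers": 0.3},{"delta_pos": [0,0,0],"yaw": 0,"fingers": 0.3},{"delta_pos": [0,0,0],"yaw": 0,"fingers": 0.3},{"delta_pos": [0,0,0],"yaw": 0,"fingers": 0.3},{"delta_pos": [0,0,0],"yaw": 0,"fingers": 0.3}])

```text
clock: 2.55
eef_pos: [0.5325, -0.1638, 0.0571]
tool_rot: [0.706, 0.708, -0.0, 0.001]
ft_force: [-4.9, -1.1, 7.6]
grip_width: 0.0448
grasp_force: 60.5
```

Emit:
jog_arm(deltas=[{"delta_pos": [0,0,0.01],"yaw": 0,"fingers": 0.3},{"delta_pos": [0,0,0.02],"yaw": 0,"fingers": 0.3},{"delta_pos": [0,0,0.02],"yaw": 0,"fingers": 0.3},{"delta_pos": [0,0,0.02],"yaw": 0,"fingers": 0.3}])

```text
clock: 2.95
eef_pos: [0.5325, -0.1637, 0.0503]
tool_rot: [0.706, 0.708, -0.001, 0.001]
ft_force: [-4.8, -2.8, 5.7]
grip_width: 0.0449
grasp_force: 62.8
```

Emit:
jog_arm(deltas=[{"delta_pos": [0,0,0.007],"yaw": 0,"fingers": 0.3},{"delta_pos": [0,0,0.007],"yaw": 0,"fingers": 0.3}])

```text
clock: 3.15
eef_pos: [0.5324, -0.1637, 0.0478]
tool_rot: [0.706, 0.708, -0.001, 0.001]
ft_force: [-3.5, -2.8, 7.0]
grip_width: 0.0451
grasp_force: 62.9
```

Emit:
jog_arm(deltas=[{"delta_pos": [0,0,0.004],"yaw": 0,"fingers": 0.3},{"delta_pos": [0,0,0.004],"yaw": 0,"fingers": 0.3}])

```text
clock: 3.35
eef_pos: [0.5324, -0.1637, 0.0466]
tool_rot: [0.706, 0.708, -0.001, 0.001]
ft_force: [-4.7, -3.5, 6.4]
grip_width: 0.0451
grasp_force: 62.9
```

Emit:
jog_arm(deltas=[{"delta_pos": [0,0,0.004],"yaw": 0,"fingers": 0.3},{"delta_pos": [0,0,0.004],"yaw": 0,"fingers": 0.3}])

```text
clock: 3.55
eef_pos: [0.5325, -0.1637, 0.0464]
tool_rot: [0.706, 0.708, -0.001, 0.001]
ft_force: [-6.6, -2.3, 11.6]
grip_width: 0.0452
grasp_force: 63.4
```

Emit:
jog_arm(deltas=[{"delta_pos": [0,0,0.004],"yaw": 0,"fingers": 0.3},{"delta_pos": [0,0,0.004],"yaw": 0,"fingers": 0.3}])

```text
clock: 3.75
eef_pos: [0.5325, -0.1637, 0.0463]
tool_rot: [0.706, 0.708, -0.0, 0.001]
ft_force: [-9.1, -1.2, 17.4]
grip_width: 0.0449
grasp_force: 64.1
```

Emit:
jog_arm(deltas=[{"delta_pos": [0,0,0.003],"yaw": 0,"fingers": 0.3},{"delta_pos": [0,0,0.003],"yaw": 0,"fingers": 0.3}])

```text
clock: 3.95
eef_pos: [0.5325, -0.1637, 0.0463]
tool_rot: [0.706, 0.708, -0.0, 0.001]
ft_force: [-10.5, -0.7, 23.5]
grip_width: 0.0452
grasp_force: 64.7
```

Emit:
jog_arm(deltas=[{"delta_pos": [0,0,0],"yaw": 0,"fingers": 1},{"delta_pos": [0,0,0],"yaw": 0,"fingers": 1},{"delta_pos": [0,0,0],"yaw": 0,"fingers": 1},{"delta_pos": [0,0,0],"yaw": 0,"fingers": 1},{"delta_pos": [0,0,0],"yaw": 0,"fingers": 1},{"delta_pos": [0,0,-0.16],"yaw": 0,"fingers": 1},{"delta_pos": [0,0,-0.32],"yaw": 0,"fingers": 1},{"delta_pos": [0,0,-0.52],"yaw": 0,"fingers": 1},{"delta_pos": [0,0,-0.52],"yaw": 0,"fingers": 1}])

```text
clock: 4.85
eef_pos: [0.536, -0.1638, 0.2053]
tool_rot: [0.706, 0.708, 0.003, 0.005]
ft_force: [-0.5, -0.8, 0.1]
grip_width: 0.0855
grasp_force: 0.0
```

```bash
python3 - <<'E'
from h import *
import pickle
c=cam('wrist'); C=cloud(c); pickle.dump(c,open('w2.pkl','wb'))
w=C[130:260,260:400].reshape(-1,3); r=np.hypot(w[:,0]-.5317,w[:,1]+.1645)
for a,b in((0.0125,.0165),(.018,.0225)):
    q=w[(r>a)&(r<b)&(w[:,2]>.05)]; print(a,b,len(q),np.percentile(q[:,2],[10,50,90]).round(4))
u,v=proj(c,[[.5317,-.1645,.09]])[0].astype(int); print(u,v)
a=cv2.resize(c['image'][v-50:v+50,u-60:u+60],None,fx=4,fy=4,interpolation=3); cv2.imwrite('pics/w2.png',a[:,:,::-1])
togo(.488,.121,.21,90)
E
```

```text
0.0125 0.0165 673 [0.0826 0.09   0.0912]
0.018 0.0225 777 [0.0729 0.0785 0.0795]
316 200
t 4.9 pos [ 0.5356 -0.1637  0.2043] ang 90.17 F [ 1.24 -0.36  1.09] w 0.0858
delta [ 0.949 -0.156 -0.023] ('yaw', np.float64(0.004))
```

View pics/w2.png

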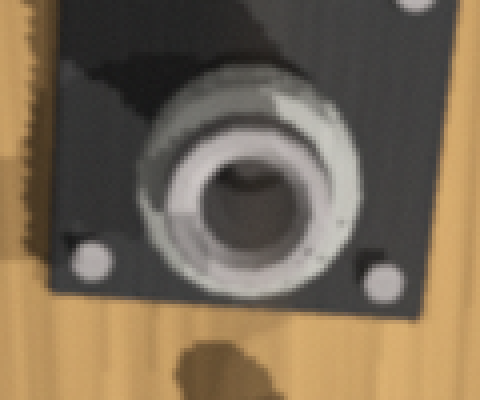

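The crop shows the barrel rim standing clear, centred at crop (250,205), with the sleeve ring lower round it. Depth gives the rim at about 90.5 mm and the sleeve top at about 78.5 mm, so it is held down near 10 mm. Next I'll fit the bore axis and move over the stake.

```bash
python3 - <<'E'
from h import *
import pickle
c=pickle.load(open('w2.pkl','rb')); C=cloud(c)
m=np.zeros((400,640),np.uint8); m[150:250,256:376]=(C[150:250,256:376,2]>.0845)&(C[150:250,256:376,2]<.097)
k,l,st,_=cv2.connectedComponentsWithStats(m); i=1+np.argmax(st[1:,4]); m=(l==i).astype(np.uint8)
cn=max(cv2.findContours(m,0,1)[0],key=cv2.contourArea); e=cv2.fitEllipse(cn); print('rim',e,plane(c,[e[0]],.0895),e[1][0]/c['fx']*.256)
g=cv2.cvtColor(c['image'],cv2.COLOR_RGB2GRAY); b=np.zeros_like(m); b[170:230,290:350]=g[170:230,290:350]<110
k,l,st,ce=cv2.connectedComponentsWithStats(b)
for i in range(1,k):
    if st[i,4]>100: print('bore',ce[i],st[i],plane(c,[ce[i]],.0895))
E
```

```text
rim ((317.27349853515625, 200.36044311523438), (41.061038970947266, 41.22471237182617), 113.96680450439453) [[ 0.53196357 -0.16457253  0.0895    ]] 0.031259188644135856
bore [318.48179872 196.41184868] [ 290  170   60   59 1401] [[ 0.53292633 -0.16132696  0.0895    ]]
bore [319.32402235 202.20484171] [306 190  27  27 537] [[ 0.53359412 -0.16609434  0.0895    ]]
```

Emit:
jog_arm(deltas=[{"delta_pos": [0.949,-0.156,0],"yaw": 0,"fingers": 0.75},{"delta_pos": [0.949,-0.156,0],"yaw": 0,"fingers": 0.75},{"delta_pos": [0.949,-0.156,0],"yaw": 0,"fingers": 0.75},{"delta_pos": [0.949,-0.156,0],"yaw": 0,"fingers": 0.75},{"delta_pos": [0.949,-0.156,0],"yaw": 0,"fingers": 0.75},{"delta_pos": [0.949,-0.156,0],"yaw": 0,"fingers": 0.75},{"delta_pos": [0.949,-0.156,0],"yaw": 0,"fingers": 0.75},{"delta_pos": [0.949,-0.156,0],"yaw": 0,"fingers": 0.75},{"delta_pos": [0.949,-0.156,0],"yaw": 0,"fingers": 0.75}])

```text
clock: 5.8
eef_pos: [0.4846, 0.1208, 0.1976]
tool_rot: [0.706, 0.708, -0.001, -0.0]
ft_force: [-0.1, 0.0, -0.0]
grip_width: 0.0644
grasp_force: 0.0
```

```bash
python3 - <<'E'
from h import *
import pickle
c=cam('wrist'); C=cloud(c); pickle.dump(c,open('w3.pkl','wb')); save(c,'w3')
P=C.reshape(-1,3)
q=P[(np.hypot(P[:,0]-.488,P[:,1]-.121)<.03)&(P[:,2]>.085)&(P[:,2]<.125)]
print(len(q),q.min(0).round(4),q.max(0).round(4),((q.min(0)+q.max(0))/2).round(4),q.mean(0).round(4))
print(proj(c,[[.488,.121,.11]]))
togo(.488,.121,.09,90)
E
```

```text
1925 [0.4701 0.1028 0.0896] [0.5056 0.1386 0.1147] [0.4879 0.1207 0.1022] [0.4878 0.1236 0.1085]
[[329.10950453 209.8399343 ]]
t 5.85 pos [0.4848 0.1205 0.1978] ang 90.07 F [ 0.96 -0.54 -0.25] w 0.0637
delta [0.002 0.011 0.359] ('yaw', np.float64(0.002))
```

View pics/w3.png

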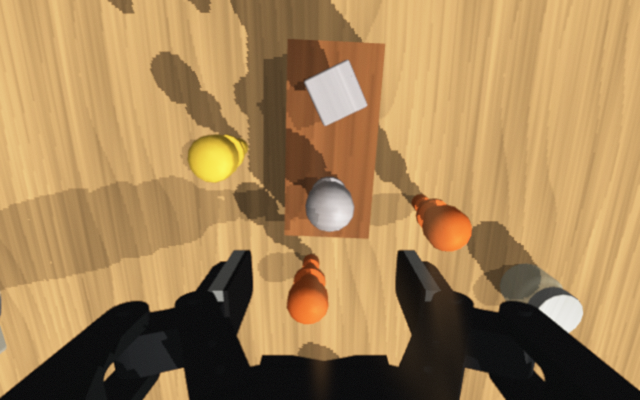

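The round head is at (330,205) with the square one at (336,93) clear of it. There is room for the fingers on both sides, between yellow at (213,158) and orange at (445,228). Descending.

Emit:
jog_arm(deltas=[{"delta_pos": [0.001,0.01,0.12],"yaw": 0,"fingers": 0.75},{"delta_pos": [0.001,0.01,0.26],"yaw": 0,"fingers": 0.75},{"delta_pos": [0.001,0.01,0.36],"yaw": 0,"fingers": 0.75},{"delta_pos": [0.001,0.01,0.413],"yaw": 0,"fingers": 0.75},{"delta_pos": [0.001,0.01,0.413],"yaw": 0,"fingers": 0.75},{"delta_pos": [0.001,0.01,0.413],"yaw": 0,"fingers": 0.75}])

```text
clock: 6.45
eef_pos: [0.4883, 0.1209, 0.0749]
tool_rot: [0.707, 0.707, -0.0, -0.0]
ft_force: [-0.0, -0.3, 0.4]
grip_width: 0.0643
grasp_force: 0.0
```

```bash
python3 -c "
from h import *
togo(.488,.1207,.074,90)"
```

```text
t 6.45 pos [0.4883 0.1209 0.0749] ang 90.05 F [-0.01 -0.29  0.42] w 0.0643
delta [-0.001 -0.001  0.003] ('yaw', np.float64(0.001))
```

Emit:
jog_arm(deltas=[{"delta_pos": [0,0,0],"yaw": 0,"fingers": 0},{"delta_pos": [0,0,0],"yaw": 0,"fingers": 0},{"delta_pos": [0,0,0],"yaw": 0,"fingers": 0},{"delta_pos": [0,0,0],"yaw": 0,"fingers": 0},{"delta_pos": [0,0,0],"yaw": 0,"fingers": 0},{"delta_pos": [0,0,0],"yaw": 0,"fingers": 0}])

```text
clock: 7.05
eef_pos: [0.4891, 0.1221, 0.0763]
tool_rot: [0.706, 0.708, 0.001, 0.001]
ft_force: [-0.9, -1.3, 5.6]
grip_width: 0.0341
grasp_force: 59.3
```

Emit:
jog_arm(deltas=[{"delta_pos": [0,0,-0.05],"yaw": 0,"fingers": 0},{"delta_pos": [0,0,-0.13],"yaw": 0,"fingers": 0},{"delta_pos": [0,0,-0.25],"yaw": 0,"fingers": 0},{"delta_pos": [0,0,-0.4],"yaw": 0,"fingers": 0},{"delta_pos": [0,0,-0.4],"yaw": 0,"fingers": 0},{"delta_pos": [0,0,-0.4],"yaw": 0,"fingers": 0}])

```text
clock: 7.65
eef_pos: [0.4883, 0.1223, 0.1955]
tool_rot: [0.706, 0.708, 0.001, 0.001]
ft_force: [-0.6, 0.3, -3.2]
grip_width: 0.0342
grasp_force: 60.6
```

```bash
python3 -c "
from h import *
togo(.5322,-.1648,.195,90)"
```

```text
t 7.65 pos [0.4883 0.1223 0.1955] ang 90.19 F [-0.55  0.26 -3.17] w 0.0342
delta [-0.957  0.143  0.001] ('yaw', np.float64(0.004))
```

Emit:
jog_arm(deltas=[{"delta_pos": [-0.15,0.02,0],"yaw": 0,"fingers": 0},{"delta_pos": [-0.3,0.044,0],"yaw": 0,"fingers": 0},{"delta_pos": [-0.45,0.066,0],"yaw": 0,"fingers": 0},{"delta_pos": [-0.6,0.09,0],"yaw": 0,"fingers": 0},{"delta_pos": [-0.75,0.11,0],"yaw": 0,"fingers": 0},{"delta_pos": [-0.88,0.13,0],"yaw": 0,"fingers": 0},{"delta_pos": [-0.957,0.143,0],"yaw": 0,"fingers": 0},{"delta_pos": [-0.957,0.143,0],"yaw": 0,"fingers": 0},{"delta_pos": [-0.957,0.143,0],"yaw": 0,"fingers": 0}])

```text
clock: 8.55
eef_pos: [0.5301, -0.1648, 0.1922]
tool_rot: [0.706, 0.708, -0.001, -0.002]
ft_force: [0.2, 0.8, -3.5]
grip_width: 0.0343
grasp_force: 60.5
```

```bash
python3 - <<'E'
from h import *
import pickle
togo(.5322,-.1648,.182,90)
ims=[]
for n in('scene','side'):
    c=cam(n); pickle.dump(c,open(n+'2.pkl','wb'))
    u,v=proj(c,[[.532,-.165,.13]])[0].astype(int); print(n,u-40,v-45)
    ims.append(cv2.resize(c['image'][v-45:v+45,u-40:u+40],None,fx=5,fy=5,interpolation=3))
cv2.imwrite('pics/two.png',np.hstack(ims)[:,:,::-1])
E
```

```text
t 8.55 pos [ 0.5301 -0.1648  0.1922] ang 90.1 F [ 0.23  0.82 -3.46] w 0.0343
delta [-0.     0.007  0.034] ('yaw', np.float64(0.002))
scene 212 108
side 293 101
```

View pics/two.png

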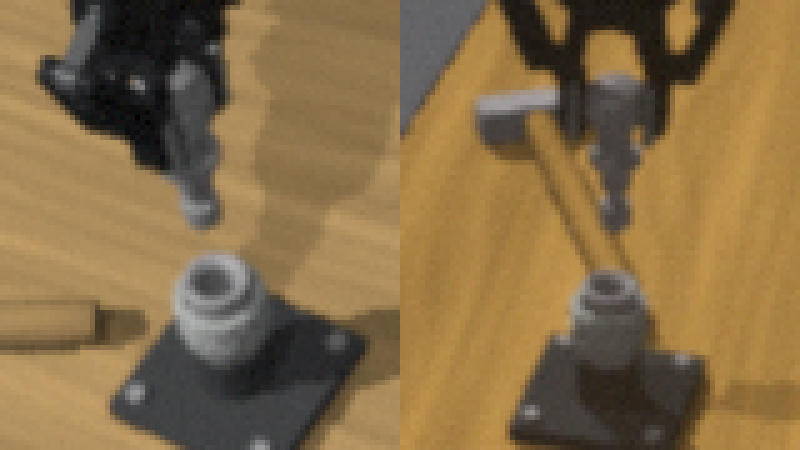

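The left half (scene) shows the stake's tip section near crop (203,208), above the barrel mouth at (215,277). The right half (side) has the tip near (615,212) and the mouth at (606,287). The stake hangs upright, so I'll compare the two by rays.

```bash
python3 - <<'E'
from h import *
import pickle
for n,o,t,r in(('scene',(212,108),(203,208),(216,277)),('side',(293,101),(215,212),(206,286))):
    c=pickle.load(open(n+'2.pkl','rb')); o=np.array(o); C=cloud(c)
    f=lambda p:o+(np.array(p)-2)/5
    print(n,'tip',plane(c,[f(t)],.140)[0].round(4),'rim',plane(c,[f(r)],.0895)[0].round(4))
    P=C.reshape(-1,3); near=np.hypot(P[:,0]-.531,P[:,1]+.165)<.03
    for lo,hi in((.133,.147),(.162,.175),(.176,.181)):
        q=P[near&(P[:,2]>lo)&(P[:,2]<hi)]; print('   ',lo,len(q),q.mean(0).round(4) if len(q) else '')
E
```

```text
scene tip [ 0.5286 -0.1667  0.14  ] rim [ 0.5307 -0.1672  0.0895]
    0.133 37 [ 0.5327 -0.1642  0.1419]
    0.162 13 [ 0.5359 -0.1625  0.1658]
    0.176 25 [ 0.5358 -0.159   0.1786]
side tip [ 0.5275 -0.1666  0.14  ] rim [ 0.5316 -0.1634  0.0895]
    0.133 28 [ 0.5247 -0.1614  0.1406]
    0.162 21 [ 0.5254 -0.1605  0.1674]
    0.176 21 [ 0.5286 -0.1602  0.1792]
```

Emit:
jog_arm(deltas=[{"delta_pos": [0,0.008,0.06],"yaw": 0,"fingers": 0},{"delta_pos": [0,0.008,0.115],"yaw": 0,"fingers": 0},{"delta_pos": [0,0.008,0.115],"yaw": 0,"fingers": 0},{"delta_pos": [0,0.008,0.115],"yaw": 0,"fingers": 0},{"delta_pos": [0,0.008,0.115],"yaw": 0,"fingers": 0}])

```text
clock: 9.15
eef_pos: [0.5346, -0.1644, 0.1612]
tool_rot: [0.706, 0.709, 0.0, 0.001]
ft_force: [0.3, 0.1, -2.7]
grip_width: 0.0344
grasp_force: 60.5
```

```bash
python3 - <<'E'
from h import *
import pickle
togo(.5325,-.1650,.1505,90)
for n,o in(('scene',(212,108)),('side',(293,101))):
    c=cam(n); im=c['image'][o[1]:o[1]+90,o[0]:o[0]+80]
    im=cv2.resize(im,None,fx=5,fy=5,interpolation=3)
    A=im if n=='scene' else np.hstack([A,im])
cv2.imwrite('pics/two2.png',A[:,:,::-1])
E
```

```text
t 9.15 pos [ 0.5346 -0.1644  0.1612] ang 90.23 F [ 0.27  0.06 -2.75] w 0.0344
delta [-0.002 -0.007  0.036] ('yaw', np.float64(0.005))
```

View pics/two2.png

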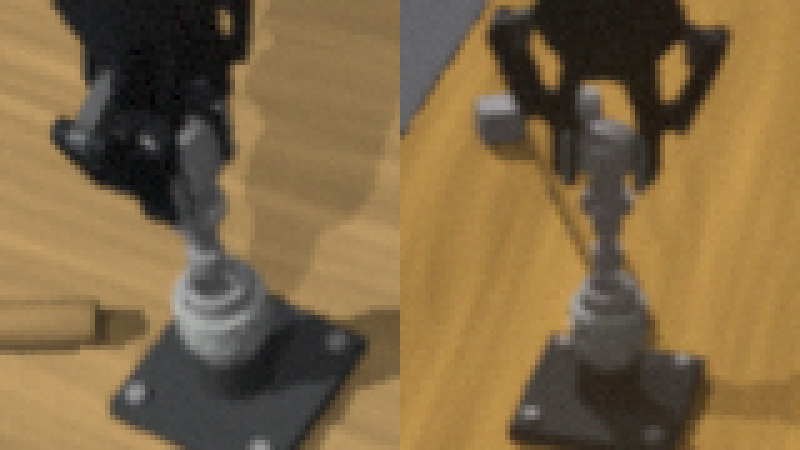

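The tip sits just above the barrel mouth in both views: scene (207,265) over (216,280), side (606,268) over (606,287). Lowering with force checks.

Emit:
jog_arm(deltas=[{"delta_pos": [0,-0.004,0.02],"yaw": 0,"fingers": 0},{"delta_pos": [0,-0.004,0.035],"yaw": 0,"fingers": 0},{"delta_pos": [0,-0.004,0.035],"yaw": 0,"fingers": 0}])

```text
clock: 9.55
eef_pos: [0.532, -0.1648, 0.1487]
tool_rot: [0.706, 0.708, -0.0, -0.001]
ft_force: [-0.5, 0.2, -3.2]
grip_width: 0.034
grasp_force: 60.5
```

Emit:
jog_arm(deltas=[{"delta_pos": [0,0,0.01],"yaw": 0,"fingers": 0},{"delta_pos": [0,0,0.015],"yaw": 0,"fingers": 0},{"delta_pos": [0,0,0.015],"yaw": 0,"fingers": 0}])

```text
clock: 9.85
eef_pos: [0.5327, -0.1649, 0.1449]
tool_rot: [0.706, 0.708, -0.0, -0.0]
ft_force: [0.2, 0.5, -2.9]
grip_width: 0.0343
grasp_force: 60.5
```

Emit:
jog_arm(deltas=[{"delta_pos": [0,0,0.01],"yaw": 0,"fingers": 0},{"delta_pos": [0,0,0.02],"yaw": 0,"fingers": 0},{"delta_pos": [0,0,0.02],"yaw": 0,"fingers": 0}])

```text
clock: 10.15
eef_pos: [0.5325, -0.1648, 0.1386]
tool_rot: [0.706, 0.708, -0.0, -0.0]
ft_force: [0.6, -0.4, -2.7]
grip_width: 0.0342
grasp_force: 60.5
```

Emit:
jog_arm(deltas=[{"delta_pos": [0,0,0.01],"yaw": 0,"fingers": 0},{"delta_pos": [0,0,0.02],"yaw": 0,"fingers": 0},{"delta_pos": [0,0,0.02],"yaw": 0,"fingers": 0}])

```text
clock: 10.45
eef_pos: [0.5325, -0.1648, 0.1326]
tool_rot: [0.706, 0.708, -0.0, -0.0]
ft_force: [-0.6, -0.1, -4.0]
grip_width: 0.0343
grasp_force: 60.5
```

Emit:
jog_arm(deltas=[{"delta_pos": [0,0,0.01],"yaw": 0,"fingers": 0},{"delta_pos": [0,0,0.02],"yaw": 0,"fingers": 0},{"delta_pos": [0,0,0.02],"yaw": 0,"fingers": 0}])

```text
clock: 10.75
eef_pos: [0.5325, -0.1648, 0.1266]
tool_rot: [0.706, 0.708, -0.0, -0.0]
ft_force: [0.6, -0.0, -3.3]
grip_width: 0.0343
grasp_force: 60.5
```

Emit:
jog_arm(deltas=[{"delta_pos": [0,0,0.01],"yaw": 0,"fingers": 0},{"delta_pos": [0,0,0.018],"yaw": 0,"fingers": 0},{"delta_pos": [0,0,0.018],"yaw": 0,"fingers": 0}])

```text
clock: 11.05
eef_pos: [0.5325, -0.1648, 0.1213]
tool_rot: [0.706, 0.708, -0.0, -0.0]
ft_force: [-0.8, -0.2, -2.7]
grip_width: 0.0342
grasp_force: 60.5
```

Now fine steps of about 1.5 mm.

Emit:
jog_arm(deltas=[{"delta_pos": [0,0,0.006],"yaw": 0,"fingers": 0},{"delta_pos": [0,0,0.009],"yaw": 0,"fingers": 0},{"delta_pos": [0,0,0.009],"yaw": 0,"fingers": 0}])

```text
clock: 11.35
eef_pos: [0.5328, -0.1649, 0.119]
tool_rot: [0.706, 0.708, -0.0, -0.0]
ft_force: [-0.2, 0.1, -3.8]
grip_width: 0.0342
grasp_force: 60.5
```

Emit:
jog_arm(deltas=[{"delta_pos": [0,0,0.006],"yaw": 0,"fingers": 0},{"delta_pos": [0,0,0.006],"yaw": 0,"fingers": 0}])

```text
clock: 11.55
eef_pos: [0.5327, -0.1649, 0.1171]
tool_rot: [0.706, 0.708, -0.0, -0.0]
ft_force: [0.3, 0.8, -3.9]
grip_width: 0.034
grasp_force: 60.5
```

Emit:
jog_arm(deltas=[{"delta_pos": [0,0,0.005],"yaw": 0,"fingers": 0},{"delta_pos": [0,0,0.005],"yaw": 0,"fingers": 0}])

```text
clock: 11.75
eef_pos: [0.5327, -0.1649, 0.1156]
tool_rot: [0.706, 0.708, -0.0, -0.0]
ft_force: [0.4, 0.0, -3.2]
grip_width: 0.0347
grasp_force: 60.5
```

Emit:
jog_arm(deltas=[{"delta_pos": [0,0,0.004],"yaw": 0,"fingers": 0},{"delta_pos": [0,0,0.004],"yaw": 0,"fingers": 0}])

```text
clock: 11.95
eef_pos: [0.5328, -0.1649, 0.1145]
tool_rot: [0.706, 0.708, -0.0, -0.0]
ft_force: [0.4, 0.6, -3.4]
grip_width: 0.0343
grasp_force: 60.5
```

Emit:
jog_arm(deltas=[{"delta_pos": [0,0,0.003],"yaw": 0,"fingers": 0},{"delta_pos": [0,0,0.003],"yaw": 0,"fingers": 0}])

```text
clock: 12.15
eef_pos: [0.5328, -0.1649, 0.1136]
tool_rot: [0.706, 0.708, -0.0, -0.0]
ft_force: [-0.8, 0.5, -2.7]
grip_width: 0.0339
grasp_force: 60.5
```

Emit:
jog_arm(deltas=[{"delta_pos": [0,0,0.003],"yaw": 0,"fingers": 0},{"delta_pos": [0,0,0.003],"yaw": 0,"fingers": 0}])

```text
clock: 12.35
eef_pos: [0.5328, -0.1649, 0.1127]
tool_rot: [0.706, 0.708, -0.0, -0.0]
ft_force: [-0.5, -0.7, -3.7]
grip_width: 0.034
grasp_force: 60.5
```

Emit:
jog_arm(deltas=[{"delta_pos": [0,0,0.003],"yaw": 0,"fingers": 0},{"delta_pos": [0,0,0.003],"yaw": 0,"fingers": 0}])

```text
clock: 12.55
eef_pos: [0.5329, -0.165, 0.1121]
tool_rot: [0.706, 0.708, 0.0, 0.0]
ft_force: [0.2, 0.5, -2.3]
grip_width: 0.0342
grasp_force: 60.7
```

Emit:
jog_arm(deltas=[{"delta_pos": [0,0,0.003],"yaw": 0,"fingers": 0},{"delta_pos": [0,0,0.003],"yaw": 0,"fingers": 0}])

```text
clock: 12.75
eef_pos: [0.533, -0.1651, 0.1118]
tool_rot: [0.706, 0.708, 0.0, 0.0]
ft_force: [-1.2, -0.2, 2.5]
grip_width: 0.0341
grasp_force: 61.0
```

Emit:
jog_arm(deltas=[{"delta_pos": [0,0,0.003],"yaw": 0,"fingers": 0},{"delta_pos": [0,0,0.003],"yaw": 0,"fingers": 0}])

```text
clock: 12.95
eef_pos: [0.5331, -0.1651, 0.1113]
tool_rot: [0.706, 0.708, 0.0, 0.001]
ft_force: [-2.2, 1.1, 6.2]
grip_width: 0.034
grasp_force: 61.3
```

Emit:
jog_arm(deltas=[{"delta_pos": [0,0,0.003],"yaw": 0,"fingers": 0},{"delta_pos": [0,0,0.003],"yaw": 0,"fingers": 0}])

```text
clock: 13.15
eef_pos: [0.5331, -0.1652, 0.1106]
tool_rot: [0.706, 0.708, 0.0, 0.001]
ft_force: [-2.5, -0.1, 6.7]
grip_width: 0.0344
grasp_force: 61.5
```

Emit:
jog_arm(deltas=[{"delta_pos": [0,0,0.003],"yaw": 0,"fingers": 0},{"delta_pos": [0,0,0.003],"yaw": 0,"fingers": 0}])

```text
clock: 13.35
eef_pos: [0.5331, -0.1652, 0.1098]
tool_rot: [0.706, 0.708, 0.0, 0.001]
ft_force: [-3.7, 0.7, 8.2]
grip_width: 0.0341
grasp_force: 61.5
```

Emit:
jog_arm(deltas=[{"delta_pos": [0,0,0.002],"yaw": 0,"fingers": 0},{"delta_pos": [0,0,0.002],"yaw": 0,"fingers": 0}])

```text
clock: 13.55
eef_pos: [0.5336, -0.165, 0.1094]
tool_rot: [0.706, 0.708, 0.001, 0.001]
ft_force: [-2.0, 1.1, 7.6]
grip_width: 0.0342
grasp_force: 61.4
```

```bash
cat > slv.py <<'E'
from h import *
for n in('scene','side'):
    c=cam(n); C=cloud(c).reshape(-1,3); r=np.hypot(C[:,0]-.532,C[:,1]+.1648)
    q=C[(r>.018)&(r<.0245)&(C[:,2]>.03)&(C[:,2]<.1)]; print(n,len(q),'sleeve top',np.percentile(q[:,2],[50,80,90,95,98]).round(4))
print(bot.get_obs()['ft_force'].round(1))
E
python3 slv.py
```

```text
scene 206 sleeve top [0.0762 0.0869 0.0881 0.0889 0.0898]
side 146 sleeve top [0.0711 0.086  0.0888 0.0899 0.0918]
[-3.2  0.7  7.9]
```

```bash
python3 - <<'E'
from h import *
import pickle
for f in('scene','scene2','side','side2'):
    c=pickle.load(open(f+'.pkl','rb')); C=cloud(c).reshape(-1,3); r=np.hypot(C[:,0]-.532,C[:,1]+.1648)
    q=C[(r>.018)&(r<.0245)&(C[:,2]>.03)&(C[:,2]<.1)]; print(f,len(q),np.percentile(q[:,2],[50,80,90,95,98]).round(4))
c=[cam('scene'),cam('side')]
A=np.hstack([cv2.resize(k['image'][o[1]:o[1]+90,o[0]:o[0]+80],None,fx=5,fy=5,interpolation=3) for k,o in zip(c,((212,108),(293,101)))])
cv2.imwrite('pics/two3.png',A[:,:,::-1])
E
```

```text
scene 231 [0.0805 0.0876 0.0886 0.0893 0.0898]
scene2 196 [0.0692 0.0771 0.0786 0.0795 0.081 ]
side 139 [0.0735 0.0864 0.0887 0.0896 0.0915]
side2 137 [0.0649 0.0778 0.0794 0.0839 0.0898]
```

View pics/two3.png

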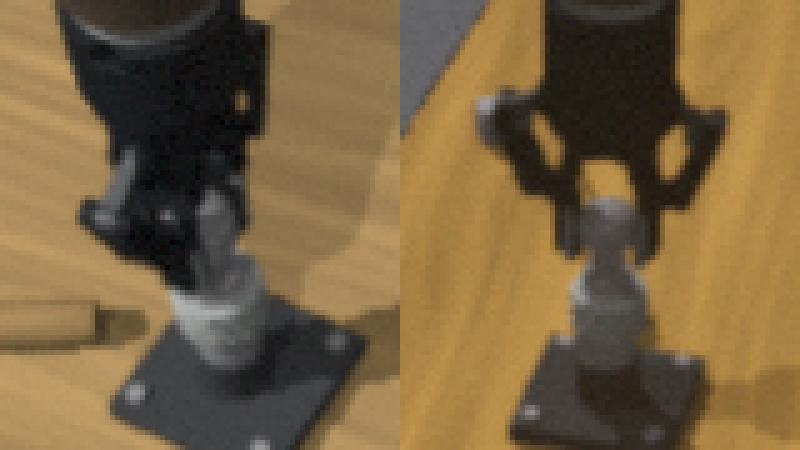

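The sleeve is back up, its top at about 88 mm as in the first pictures against 78.5 mm when drawn. In the picture its upper edge at (606,290) hides the rim. Next I ease off, let go and retreat.

Emit:
jog_arm(deltas=[{"delta_pos": [0,0,-0.005],"yaw": 0,"fingers": 0},{"delta_pos": [0,0,-0.008],"yaw": 0,"fingers": 0},{"delta_pos": [0,0,-0.008],"yaw": 0,"fingers": 0}])

```text
clock: 14.05
eef_pos: [0.5335, -0.1649, 0.1106]
tool_rot: [0.706, 0.708, 0.001, 0.001]
ft_force: [0.5, 0.5, 3.4]
grip_width: 0.034
grasp_force: 60.9
```

Emit:
jog_arm(deltas=[{"delta_pos": [0,0,0],"yaw": 0,"fingers": 1},{"delta_pos": [0,0,0],"yaw": 0,"fingers": 1},{"delta_pos": [0,0,0],"yaw": 0,"fingers": 1},{"delta_pos": [0,0,0],"yaw": 0,"fingers": 1},{"delta_pos": [0,0,0],"yaw": 0,"fingers": 1},{"delta_pos": [0,0,-0.1],"yaw": 0,"fingers": 1},{"delta_pos": [0,0,-0.25],"yaw": 0,"fingers": 1},{"delta_pos": [0,0,-0.4],"yaw": 0,"fingers": 1},{"delta_pos": [0,0,-0.4],"yaw": 0,"fingers": 1},{"delta_pos": [0,0,-0.4],"yaw": 0,"fingers": 1}])

```text
clock: 15.05
eef_pos: [0.5337, -0.1652, 0.2316]
tool_rot: [0.706, 0.708, 0.001, 0.002]
ft_force: [-0.1, -0.3, 0.5]
grip_width: 0.0856
grasp_force: 0.0
```

```bash
python3 slv.py; python3 - <<'E'
from h import *
c=cam('wrist'); C=cloud(c).reshape(-1,3); r=np.hypot(C[:,0]-.532,C[:,1]+.1648); q=C[(r<.022)&(C[:,2]>.1)]; print('head top',q[:,2].max(),((q.min(0)+q.max(0))/2).round(4))
c=[cam('scene'),cam('side')]
A=np.hstack([cv2.resize(k['image'][o[1]:o[1]+90,o[0]:o[0]+80],None,fx=5,fy=5,interpolation=3) for k,o in zip(c,((212,108),(293,101)))])
cv2.imwrite('pics/two4.png',A[:,:,::-1])
E
```

```text
scene 203 sleeve top [0.0777 0.0872 0.0883 0.0889 0.0897]
side 139 sleeve top [0.0742 0.0861 0.0885 0.0898 0.0913]
[-0.7  0.6 -0.1]
head top 0.3174271760939758 [ 0.5321 -0.1659  0.2087]
```

View pics/two4.png

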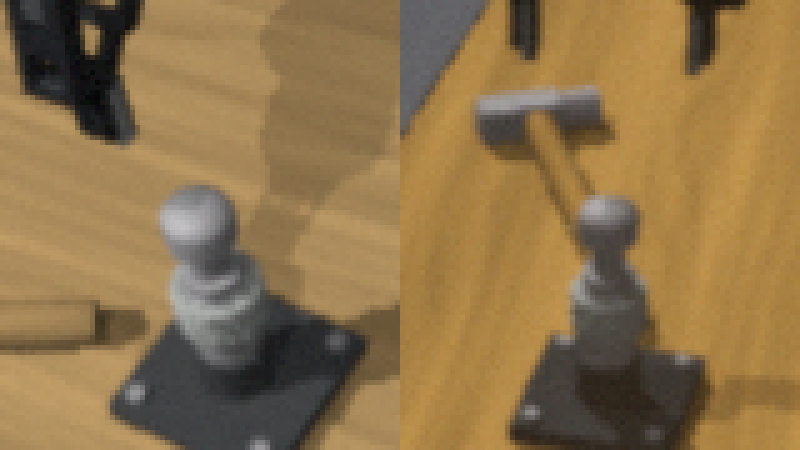

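The stake stands upright in the socket, its head at (198,225) and (608,222). The sleeve is up, the flange sits just above the rim, and the gripper is clear. Handing in.

```bash
python3 -c "
from workcell import bot
print(bot.job_done())"
```

```text
the job is handed in; nothing more can be done
None
```

The domed stake is standing in the socket with the sleeve snapped up around it and the gripper clear; the job was handed in at about 15 s on the robot's clock, with no verdict shown, and I never went near the other objects.

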